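# Drop check of a brush-washing tank's sprung lid

## Robot

A 6-joint arm with a two-finger parallel gripper is mounted at the origin on the work surface. World frame = base frame: x ahead of the robot, y to its left, z up, the work surface at z = 0. Lengths are in m, angles in degrees, forces in N, time in s.
With the tool pointing down it reaches from about 0.35 to 0.875 m from the base axis. Payload 4.2 kg.
Tool frame: the origin (TCP) lies on the centre line of the jaws, within the pads' length; the fingertips stand 19 mm ahead of it and the grasp point (between the pads) is the TCP; z points along the fingers, y is the line along which they close (so a half turn about z gives the same grasp; the last joint's range is limited). The gripper opens to 87 mm and grips with 3 to 60 N. Pads are 19 mm wide; open, the fingers measure 117 mm over their backs; the gripper's body (75 mm by 190 mm) begins 51 mm behind the grasp point.
Start: joints at [14.817, 22.042, 0.453, 0, -68.411, -14.817], TCP at [0.625, 0, 0.242] pointing down, gripper open.
Joint ranges: [-179.83, 179.83], [-69.29, 118.12], [-61.27, 80.66], [-181.25, 117.63], [-171.15, -9.14], [-177.46, 177.46]. Speed limits (degrees/s): [159.86, 159.86, 180, 180, 180, 180].

## Interface

Orientations are given as a 3x3 rotation matrix whose columns are the frame's x, y, z axes.
In Python, from station import sense, capture, finish_job, search_frame, masks_of gives the robot as it stands.
- The arm moves only by the tool drive_tool, never from a script. Its argument "rows" is a list of rows, each a list of 7 numbers: the opening in per cent of the stroke, from 0 (shut) to 100 (fully open), then the shift along the world's x, y, z in mm, then the turn, a rotation vector about the world's x, y, z in rad. In form: [[fingers, dx, dy, dz, wx, wy, wz], ...]. A call has 1 to 5 rows; each row shifts and turns the commanded pose from where the row before left it; what a row does not reach is not made up. A row lasts 1/12 s, in which the tool goes at most 41.7 mm and 7.16 degrees, less where a joint would pass 70% of its speed; a pose out of reach is approached as far as the arm can. A call is refused whole if a number of a shift passes 41.7 or a number of a turn 0.125, either way. A call with a gripper value outside its range is refused whole. The fingers move at their own pace and stop on an object; the grip force is fixed at half the most. Time passes only in rows, so rows that do not move let the fingers close. It gives the time, the measured TCP pose, the force, the opening and the grip force at its end, in the units of the state.
- sense(): the state, without advancing time (a new reading comes with each control period).
- capture(name): name is "scene" or "side" or "wrist"; returns a dict with "frame" (400x640x3 uint8, red, green, blue), "z_map" (400x640 float32, m along the optical axis (not along the pixel's ray), 0 where there is no reading), "fx", "fy", "cx", "cy" (pixels), "distortion" ([k1, k2, p1, p2, k3] as OpenCV has them; the pictures are not rectified), "R" (3x3) and "t" (3): a world point X has camera coordinates R X + t; the wrist camera has in their place "T_tool_cam" (4x4, takes a point from camera to tool coordinates, whose origin is the TCP and whose axes are the flange's). Camera axes: x right, y down, z forward; pixel columns grow to the right and rows downward; lengths in m; the calibration is good to about 2 mm. A picture is of the moment at which its call begins: read the wrist's pose just before it.
- finish_job(): hands the job in; it is judged then, once.
Trained networks look in a picture, given as the dict that the camera call returned (one of the last four; its "shot" number tells which), for a name from the list of things; names that differ only in an ending like _2 or _b are one class to them, and where a whole thing is asked for, a point or a joint stands for the part that bears it (a point fixed in the world has none). Each returns a list of dicts, best first, with "p" (0 to 1); they miss things now and then, are a little off and sometimes report something else, mostly with a low value. They report only what shows in the picture. A call takes as long as a camera call. They do not tell look-alikes from the thing itself.
- search_frame(label, picture): "xy" ([column, row] in pixels, amid what is visible of it).
- masks_of(label, picture): "region" (400x640 bool, what is visible of it) and "xy" ([column, row] in pixels, amid what is visible of it).
The state is a dict: "time_s": time; "joints": joint angles; "joint_velocities": joint speeds; "effort": joint torques, N m; "tcp_pos": TCP position; "ee_rot": TCP orientation; "wrist_force": force on the tool from outside, world axes, zero at the start; "moment": the same for the moment, N m; "gripper_width": opening from 0.0 (shut) to 1.0 (fully open); "gripper_force": force on a finger pad.
Only numpy, scipy, OpenCV 4.12 (cv2) and the standard library are available. Lean on these libraries where they do the work, as an engineer would, in place of code of your own. Each camera call takes 0.05 s, during which the arm holds its last target. There are 200 camera calls.

## Task

The lid of the brush-washing tank is due for its drop check. Take the paint tin off the lid and stand it upright on the bench, clear of the tank, without dropping it; then lift the lid past its balance point, where the gas strut begins to carry it, without letting it run up to its stop, ease it back down and hold it still a few degrees below the balance point, ready to be let fall. Finish while still holding the lid there, and leave the other things on the bench alone.

Things in the scene. Friction and masses are not known exactly. Their poses are not given: they have to be found in the camera images.
- tank: grey sheet-steel brush-washing tank fixed to the bench, 200 mm deep (x), 300 wide (y), 120 high, with a hinged steel lid 208 x 312, 6 thick, its top face 126 above the bench. Origin: centre of the underside. Front: -x, the rail side; hinge: far (+x) rim; a gas strut joins its right (-y) wall and the lid. A brass tap stands out 38 at its left (+y). Yaw within 0.35 rad
- lid_hinge (a point): middle of the lid's hinge line, in the tank's frame at (+100, 0, +120) mm; the line runs along the tank's y axis. This point does not move
- rail (a point): middle of the lid's grab rail: dark round tube 12 mm thick, straight for 140 along the tank's y, bent down to the lid at both ends. Lid shut, it lies 236 in front of the hinge line (-x), 40 above it (160 above the bench), 34 above the lid's top face, 28 ahead of its front edge; it turns with the lid about the hinge line, so it must be free to turn between upright fingers
- lid (a joint): opening angle of the 1.4 kg lid, rad: 0 shut (the start), grows as the front rises, stop at 1.2. Balance point with the strut: 0.80 (46 degrees), rail then about 317 mm above the bench. Let go below it, the lid falls shut; above it, the strut lifts it to the stop. The rail takes about 5 N to lift when shut, ever less up to the balance point; at 1.0 it pulls up with about 1 N
- tin: closed paint tin, white with drips and bright metal rims, 60 mm across and 72 high, 0.15 to 0.31 kg, standing on the lid somewhere about its middle. Origin: centre of its underside, z axis up
- brush_jar: open steel jar, 72 mm across, 90 high, with upright brushes reaching 210 mm, standing left of the tank. Origin: centre of its underside. Leave alone
- glue_bottle: white plastic glue bottle, 56 mm across, 150 high, standing on the bench right of the tank. Origin: centre of its underside. Leave alone
- finial: turned wooden finial, 64 mm across, 115 high, standing on the bench right of the tank, nearer the robot than the glue bottle. Origin: centre of its underside. Leave alone
There are look-alikes about, which are no part of the job. Of the things that look like the tin, the larger one is meant.

How it is judged (in metres and radians):
On the way, in this order (a step that is already met when the one before it is completed fails the run):
1. the tin stands upright on the bench, off the tank and let go (height (world z) of tin below 0.008 m and angle between tin's own z axis and vertical below 0.12 rad and contact force between the fingers and tin below 0.05 N and contact force between tin and tank below 0.05 N), for 0.2 s.
2. the lid has been raised past its balance point (value of joint lid above 0.83 rad), for 0.15 s.
At the end, for the whole second after the job is handed in: The fingers hold the lid still at 1 to 10 degrees below its balance point (lid joint between 0.625 and 0.785 rad), the tin stands upright on the bench, let go and touching neither tank nor lid, and the jar, bottle and finial stand upright where they were (within 30 mm) (all of step 1 and value of joint lid between 0.625 and 0.785 rad and velocity of joint lid between -0.03 and 0.03 rad/s and contact force between the fingers and lid above 0.3 N and angle between each of brush_jar, glue_bottle, finial's own z axis and vertical below 0.2 rad); the arm keeps its last pose, push and grip.
It fails at once if the lid runs up to its stop (value of joint lid above 1.15 rad).
It fails at once if the lid is let fall instead of eased back (velocity of joint lid below -1.5 rad/s).
It fails at once if the tin is dropped or knocked away (contact force between the fingers and tin below 0.01 N and linear speed of tin above 0.5 m/s).
It fails at once if the tin is tipped over (angle between tin's own z axis and vertical above 0.7 rad).
It fails at once if the jar, the bottle or the finial is disturbed (distance of any of brush_jar, glue_bottle, finial from where it was at the start of the episode above 0.03 m).
It also fails if it takes over 62 s, if anything falls off the work surface, if the arm or the gripper's body presses on something with over 40 N, if the wrist force passes 120 N, or if a joint passes its speed limit or range.

## Working session

There is one attempt and no reset: what is moved stays moved. The work goes in short steps, Python scripts to look and compute and a tool call to move; the robot and the scene stay as the last step left them, time stands still between calls to the robot, and variables do not carry over. Pictures are saved under pics/ and viewed, at most 10 in all, crops included, and the job is handed in when it is done.

Besides the shell and the picture viewer there is one more tool, called after "Call:" by a JSON object that holds its "op" and its "data", one argument or row to a line. drive_tool: Moves the arm, as the interface text tells. Its arguments: {"type":"object","properties":{"rows":{"type":"array"}},"required":["rows"]}

```bash
ls; mkdir -p pics; cat > h.py <<'E'
import numpy as np, cv2
from station import *
def world(c, mask=None, st=None):
    """HxWx3 world points (nan where no depth)"""
    z=c["z_map"].astype(float); h,w=z.shape
    K=np.array([[c["fx"],0,c["cx"]],[0,c["fy"],c["cy"]],[0,0,1.]])
    uv=np.stack(np.meshgrid(np.arange(w),np.arange(h)),-1).reshape(-1,1,2).astype(float)
    n=cv2.undistortPoints(uv,K,np.array(c["distortion"],float)).reshape(h,w,2)
    P=np.dstack([n*z[...,None],z]); P[z<=0]=np.nan
    if "R" in c: return (P-np.array(c["t"]))@np.array(c["R"])
    T=np.array(c["T_tool_cam"]); P=P@T[:3,:3].T+T[:3,3]
    return P@np.array(st["ee_rot"]).T+np.array(st["tcp_pos"])
def save(c,n): cv2.imwrite("pics/"+n+".png",c["frame"][...,::-1])
E
python3 - <<'E'
from h import *
np.set_printoptions(precision=3,suppress=True)
s=sense();print(s)
for n in ("scene","side"):
    c=capture(n);save(c,n+"0");W=world(c);np.save(n+"0.npy",W)
    for l in ("tin","tank","rail","brush_jar","glue_bottle","finial"):
        for m in masks_of(l,c)[:4]:
            p=W[m["region"]];p=p[~np.isnan(p[:,0])]
            if len(p): print(n,l,round(m["p"],2),np.round(m["xy"]),len(p),np.percentile(p,3,0),np.median(p,0),np.percentile(p,97,0))
E
```

```text
pics
{'time_s': 0.0, 'joints': array([ 14.82 ,  22.091,   0.381,  -0.029, -68.411, -14.819]), 'joint_velocities': array([-0.004, -0.149,  0.015,  0.028,  0.085,  0.023]), 'effort': array([  0.001, -39.066,  18.74 ,   4.22 ,   0.011,  -0.   ]), 'tcp_pos': array([0.624, 0.   , 0.24 ]), 'ee_rot': array([[-0.   , -1.   , -0.002],
       [-1.   ,  0.   , -0.   ],
       [ 0.   ,  0.002, -1.   ]]), 'wrist_force': array([-0.106,  0.577,  0.181]), 'moment': array([ 0.013,  0.026, -0.01 ]), 'gripper_force': 0.0, 'gripper_width': 0.9982059627336953}
scene tin 0.96 [290. 161.] 623 [ 0.637 -0.202  0.13 ] [ 0.664 -0.162  0.172] [ 0.681 -0.153  0.2  ]
scene tin 0.83 [240. 244.] 430 [ 0.812 -0.131  0.001] [ 0.834 -0.102  0.042] [ 0.851 -0.094  0.055]
scene tank 0.58 [312. 203.] 6919 [ 0.528 -0.316  0.011] [ 0.654 -0.061  0.124] [ 0.746 -0.004  0.129]
scene rail 0.88 [310. 194.] 4422 [ 0.522 -0.322  0.107] [ 0.646 -0.091  0.126] [ 0.738 -0.007  0.13 ]
scene brush_jar 0.69 [405. 336.] 2056 [0.624 0.283 0.005] [0.658 0.321 0.073] [0.689 0.349 0.192]
scene brush_jar 0.54 [295. 165.] 710 [ 0.634 -0.203 
[... 370 characters left out ...]
in 0.65 [280. 198.] 197 [ 0.813 -0.123  0.004] [ 0.826 -0.101  0.036] [ 0.849 -0.091  0.055]
side tank 0.67 [348. 197.] 5737 [ 0.48  -0.313  0.005] [ 0.584 -0.092  0.109] [ 0.744 -0.006  0.135]
side tank 0.58 [350. 181.] 2895 [ 0.478 -0.314  0.109] [ 0.595 -0.124  0.126] [ 0.728 -0.01   0.162]
side rail 0.7 [350. 183.] 3003 [ 0.477 -0.318  0.107] [ 0.596 -0.125  0.126] [ 0.731 -0.01   0.161]
side brush_jar 0.74 [256. 269.] 1422 [0.619 0.165 0.001] [0.646 0.328 0.073] [0.772 0.35  0.186]
side glue_bottle 0.61 [373. 154.] 192 [ 0.591 -0.448  0.077] [ 0.611 -0.429  0.105] [ 0.634 -0.414  0.149]
side finial 0.65 [406. 172.] 343 [ 0.46  -0.456  0.004] [ 0.482 -0.433  0.052] [ 0.509 -0.419  0.098]
```

View pics/scene0.png

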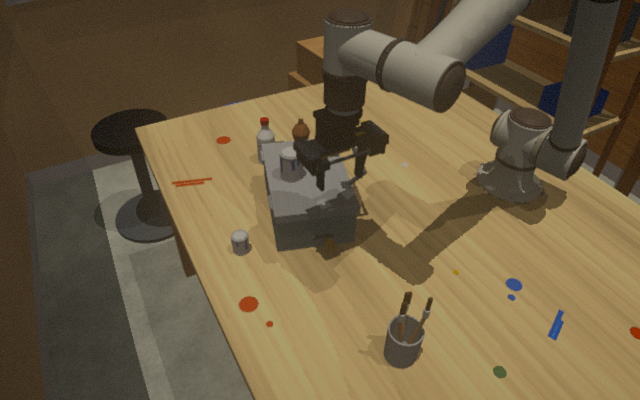

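View pics/side0.png

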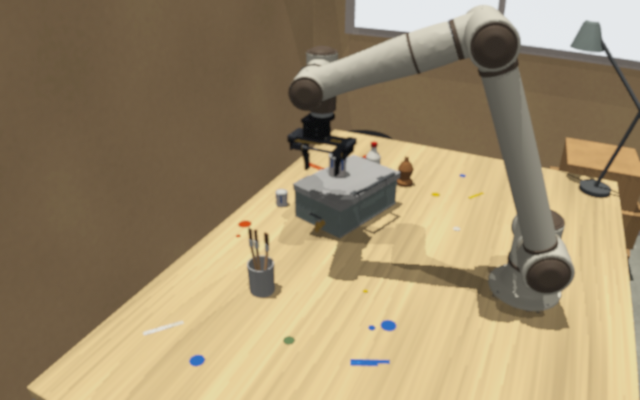

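```bash
python3 - <<'E'
from h import *
np.set_printoptions(precision=3,suppress=True)
A=np.vstack([np.load(n+"0.npy").reshape(-1,3) for n in ("scene","side")]);A=A[~np.isnan(A[:,0])]
B=lambda lo,hi:A[np.all((A>lo)&(A<hi),1)]
# lid top plane pts
L=B([.45,-.4,.118],[.8,.1,.133]);r=cv2.minAreaRect(L[:,:2].astype(np.float32)*1000);print("lid",r,len(L))
R=B([.4,-.32,.148],[.6,.1,.172]);print("rail",len(R))
r0=np.median(R,0);u=np.linalg.svd((R-R.mean(0))[:,:2],full_matrices=0)[2][0];print(r0,R.min(0),R.max(0),u,np.degrees(np.arctan2(-u[0],u[1])))
T=B([.6,-.23,.193],[.72,-.12,.215]);print("tintop",len(T),T.min(0),T.max(0),np.median(T,0),cv2.minEnclosingCircle(T[:,:2].astype(np.float32)))
# obstacles on the bench: occupancy 4cm grid, max height
import collections
g=np.full((16,22),0.)
for p in A:
    i,j=int((p[0]-.3)//.04),int((p[1]+.5)//.04)
    if 0<=i<16 and 0<=j<22: g[i,j]=max(g[i,j],p[2])
print("cols y from -.5, rows x from .3");print((g*1000).astype(int))
E
```

```text
lid ((613.4243774414062, -178.44802856445312), (323.02197265625, 217.76455688476562), 72.11199951171875) 6544
rail 199
[ 0.488 -0.119  0.163] [ 0.456 -0.207  0.149] [ 0.529 -0.061  0.17 ] [0.336 0.942] -19.65261315253724
tintop 229 [ 0.63  -0.211  0.193] [ 0.683 -0.15   0.201] [ 0.662 -0.178  0.198] ((0.6535629630088806, -0.18103668093681335), 0.0314280241727829)
cols y from -.5, rows x from .3
[[  6   7   7   9   6   8   5   6   5   6   6   4   6   5 692 687 633   4
    5   6   6   4]
 [  4   5   8   7   7   7   4   5   7   5   5   6   5   5 679 677 649   4
    4   4   5   5]
 [  3   5   7   7   5   8   5   6   6   4   6   5   6   5 662 660 638   4
    5   5   5   5]
 [  3  63   7   7   7   4   5 164   5   6   6   7   6   5 615 643 628   4
    4   5   6   4]
 [ 88 114  74   7 120 132 122 164 167 169 169   7   6   6 617 624 618   5
    5   4   5   6]
 [ 86  92   2   0 129 129 127 133 132 131 169 335 336 336   6 606 603 562
    5   6   4   5]
 [  0   0   0   0 128 128 129 131 131 130 140 336 337 337   5 588 587 572
  553   5   4   5]
 [  0 152 110 125 129 130 130 133 130 131 131 581 592 591 569 574 575 572
  553   5  93   7]
 [  4 152 102 128 129 129 130 201 201 131 132 589 592 591 567 564 556 537
    4 177 213 214]
 [  4   3   4 128 130 129 129 201 201 131 133 393 581 579   6   6   8   3
    4  92 195  92]
 [  4   3   4   3   3   4 128 131 131 131 132 335 336 337   5   5   5   4
    4   4   5   5]
 [  4   4   7   3   2   4   3   5   5 128 133 129   5   6   5   4   6   6
    4   5   4   5]
 [  4   5   3   5   5   4   4   5   5  56  52   8   6   5   6   4   4   7
    5   3   5   5]
 [  7   6   7   7   3   6   6   7   6  57  56   7   7   6   4   8   4   5
    4   4   5   5]
 [  3   7   8   8   7   6   7   6   5   5   5   7   6   8   5   5   7   5
    5   5   7   5]
 [  4   4   4   7   5   6   5   6  10   6   7   6   6   5   5   6   5   6
    6   4   6   6]]
```

The scene view shows the tin on the lid at about (290,158), with the smaller look-alike on the bench at (240,244). The rail is at about (360,190), the jar at (405,340), the bottle at (262,135) and the finial at (300,130). The side view agrees: tin at (338,163), rail at (385,222). I'll move over the tin and check it from near.

Call:
{"op": "drive_tool", "data": {
  "rows": [
    [100, 0, -20, 30, 0, 0, 0],
    [100, 0, -40, 10, 0, 0, 0],
    [100, 0, -40, 0, 0, 0, 0],
    [100, 0, -20, 0, 0, 0, 0],
    [100, 0, 0, 0, 0, 0, 0]
  ]
}}

```text
time_s: 1.12
tcp_pos: [0.6246, -0.1237, 0.2817]
ee_rot: [[-0.005, -1.0, 0.0], [-1.0, 0.005, -0.001], [0.001, -0.0, -1.0]]
wrist_force: [-0.1, 0.5, -0.4]
gripper_width: 1.004
gripper_force: 0.0
```

```bash
cat > look.py <<'E'
from h import *
import sys
np.set_printoptions(precision=4,suppress=True)
s=sense();c=capture("wrist");save(c,sys.argv[1]);W=world(c,st=s)
print(s["time_s"],s["tcp_pos"],s["wrist_force"])
A=W.reshape(-1,3);A=A[~np.isnan(A[:,0])]
B=lambda lo,hi:A[np.all((A>lo)&(A<hi),1)]
T=B([.6,-.24,.19],[.72,-.12,.215]);
if len(T)>20: print("tintop",len(T),np.median(T,0),cv2.minEnclosingCircle(T[:,:2].astype(np.float32)))
L=B([.45,-.4,.118],[.8,.1,.133])
if len(L)>20:print("lid",cv2.minAreaRect(L[:,:2].astype(np.float32)*1000),len(L),np.median(L,0))
R=B([.4,-.32,.15],[.56,.1,.175])
if len(R)>20:
    u=np.linalg.svd((R-R.mean(0))[:,:2],full_matrices=0)[2][0];print("rail",len(R),np.median(R,0),R.min(0),R.max(0),np.degrees(np.arctan2(-u[0],u[1])))
E
python3 look.py w1
```

```text
1.1167 [ 0.6246 -0.1237  0.2817] [-0.1161  0.5398 -0.4174]
tintop 4385 [ 0.6536 -0.1867  0.1976] ((0.6536751985549927, -0.18553690612316132), 0.029837490990757942)
lid ((616.135986328125, -180.80545043945312), (312.4992980957031, 214.69271850585938), 72.30775451660156) 48703 [ 0.6007 -0.205   0.125 ]
rail 2570 [ 0.4842 -0.1504  0.1632] [ 0.4601 -0.2145  0.15  ] [ 0.5276 -0.0676  0.1669] -17.254238379290282
```

Call:
{"op": "drive_tool", "data": {
  "rows": [
    [100, 14, -31, 0, 0, 0, 0],
    [100, 15, -31, 0, 0, 0, 0],
    [100, 0, 0, -20, 0, 0, 0],
    [100, 0, 0, -20, 0, 0, 0],
    [100, 0, 0, 0, 0, 0, 0]
  ]
}}

```text
time_s: 1.58
tcp_pos: [0.652, -0.1808, 0.2362]
ee_rot: [[-0.001, -1.0, -0.009], [-1.0, 0.001, 0.003], [-0.003, 0.009, -1.0]]
wrist_force: [-1.0, 0.7, -2.0]
gripper_width: 1.004
gripper_force: 0.0
```

Call:
{"op": "drive_tool", "data": {
  "rows": [
    [100, 0, 0, -20, 0, 0, 0],
    [100, 0, 0, -20, 0, 0, 0],
    [100, 0, 0, -20, 0, 0, 0],
    [100, 0, 0, -8, 0, 0, 0],
    [100, 0, 0, 0, 0, 0, 0]
  ]
}}

```text
time_s: 2.0
tcp_pos: [0.6531, -0.1809, 0.1718]
ee_rot: [[0.001, -1.0, -0.004], [-1.0, -0.001, 0.0], [-0.0, 0.004, -1.0]]
wrist_force: [0.1, 0.3, 0.1]
gripper_width: 1.0
gripper_force: 0.0
```

Call:
{"op": "drive_tool", "data": {
  "rows": [
    [90, 0, -4, 0, 0, 0, 0],
    [75, 0, 0, 0, 0, 0, 0],
    [40, 0, 0, 0, 0, 0, 0],
    [40, 0, 0, 0, 0, 0, 0],
    [40, 0, 0, 0, 0, 0, 0]
  ]
}}

```text
time_s: 2.42
tcp_pos: [0.6542, -0.1861, 0.1746]
ee_rot: [[-0.0, -1.0, 0.001], [-1.0, 0.0, -0.0], [0.0, -0.001, -1.0]]
wrist_force: [-2.8, -0.5, 1.5]
gripper_width: 0.709
gripper_force: 1.2
```

Call:
{"op": "drive_tool", "data": {
  "rows": [
    [40, 0, 0, 0, 0, 0, 0],
    [40, 0, 0, 0, 0, 0, 0],
    [40, 0, 0, 3, 0, 0, 0],
    [40, 0, 0, 10, 0, 0, 0],
    [40, 0, 0, 15, 0, 0, 0]
  ]
}}

```text
time_s: 2.83
tcp_pos: [0.6529, -0.1856, 0.1998]
ee_rot: [[-0.0, -1.0, -0.005], [-1.0, 0.0, 0.001], [-0.001, 0.005, -1.0]]
wrist_force: [-0.7, -0.2, -2.3]
gripper_width: 0.676
gripper_force: 30.2
```

Call:
{"op": "drive_tool", "data": {
  "rows": [
    [40, 0, 0, 25, 0, 0, 0],
    [40, 0, 10, 15, 0, 0, 0],
    [40, -5, 20, 0, 0, 0, 0],
    [40, -10, 28, 0, 0, 0, 0],
    [40, -14, 32, 0, 0, 0, 0]
  ]
}}

```text
time_s: 3.25
tcp_pos: [0.6252, -0.0958, 0.2415]
ee_rot: [[-0.002, -1.0, 0.001], [-1.0, 0.002, 0.0], [-0.0, -0.001, -1.0]]
wrist_force: [1.1, 1.2, -3.0]
gripper_width: 0.672
gripper_force: 30.2
```

Call:
{"op": "drive_tool", "data": {
  "rows": [
    [40, -17, 36, 0, 0, 0, 0],
    [40, -18, 36, 0, 0, 0, 0],
    [40, -18, 36, 0, 0, 0, 0],
    [40, -18, 36, 0, 0, 0, 0],
    [40, -18, 34, 0, 0, 0, 0]
  ]
}}

```text
time_s: 3.67
tcp_pos: [0.5349, 0.0837, 0.2419]
ee_rot: [[0.0, -1.0, 0.0], [-1.0, -0.0, 0.0], [-0.0, -0.0, -1.0]]
wrist_force: [0.3, -0.0, -2.6]
gripper_width: 0.674
gripper_force: 30.2
```

Call:
{"op": "drive_tool", "data": {
  "rows": [
    [40, -16, 30, 0, 0, 0, 0],
    [40, -12, 22, -10, 0, 0, 0],
    [40, -6, 12, -20, 0, 0, 0],
    [40, 0, 0, -25, 0, 0, 0],
    [40, 0, 0, -25, 0, 0, 0]
  ]
}}

```text
time_s: 4.08
tcp_pos: [0.5019, 0.1475, 0.1619]
ee_rot: [[0.002, -1.0, 0.002], [-1.0, -0.002, 0.002], [-0.002, -0.002, -1.0]]
wrist_force: [0.1, -0.1, -3.4]
gripper_width: 0.675
gripper_force: 30.2
```

Call:
{"op": "drive_tool", "data": {
  "rows": [
    [40, 0, 0, -25, 0, 0, 0],
    [40, 0, 0, -25, 0, 0, 0],
    [40, 0, 0, -20, 0, 0, 0],
    [40, 0, 0, -15, 0, 0, 0],
    [40, 0, 0, -8, 0, 0, 0]
  ]
}}

```text
time_s: 4.5
tcp_pos: [0.5012, 0.1456, 0.0668]
ee_rot: [[-0.0, -1.0, -0.003], [-1.0, 0.0, -0.002], [0.002, 0.003, -1.0]]
wrist_force: [-0.2, 0.7, -2.0]
gripper_width: 0.674
gripper_force: 30.2
```

Call:
{"op": "drive_tool", "data": {
  "rows": [
    [40, 0, 0, -4, 0, 0, 0],
    [40, 0, 0, -3, 0, 0, 0],
    [40, 0, 0, 0, 0, 0, 0]
  ]
}}

```text
time_s: 4.75
tcp_pos: [0.5024, 0.1463, 0.0619]
ee_rot: [[0.0, -1.0, 0.001], [-1.0, -0.0, 0.0], [-0.0, -0.001, -1.0]]
wrist_force: [-0.5, -0.7, -3.2]
gripper_width: 0.679
gripper_force: 30.2
```

Call:
{"op": "drive_tool", "data": {
  "rows": [
    [40, 0, 0, -3, 0, 0, 0],
    [40, 0, 0, -3, 0, 0, 0],
    [40, 0, 0, -3, 0, 0, 0],
    [40, 0, 0, 0, 0, 0, 0]
  ]
}}

```text
time_s: 5.08
tcp_pos: [0.5017, 0.1459, 0.0523]
ee_rot: [[-0.0, -1.0, -0.001], [-1.0, 0.0, -0.0], [0.0, 0.001, -1.0]]
wrist_force: [-0.1, 0.4, -2.5]
gripper_width: 0.674
gripper_force: 30.2
```

Call:
{"op": "drive_tool", "data": {
  "rows": [
    [40, 0, 0, -2, 0, 0, 0],
    [40, 0, 0, 0, 0, 0, 0]
  ]
}}

```text
time_s: 5.25
tcp_pos: [0.5019, 0.146, 0.0504]
ee_rot: [[-0.0, -1.0, -0.0], [-1.0, 0.0, -0.0], [0.0, 0.0, -1.0]]
wrist_force: [-0.0, -0.0, -1.8]
gripper_width: 0.674
gripper_force: 30.2
```

Call:
{"op": "drive_tool", "data": {
  "rows": [
    [40, 0, 0, -2, 0, 0, 0],
    [40, 0, 0, 0, 0, 0, 0]
  ]
}}

```text
time_s: 5.42
tcp_pos: [0.5021, 0.1461, 0.0485]
ee_rot: [[0.0, -1.0, 0.0], [-1.0, -0.0, 0.0], [-0.0, -0.0, -1.0]]
wrist_force: [0.4, -0.2, -2.2]
gripper_width: 0.679
gripper_force: 30.2
```

Call:
{"op": "drive_tool", "data": {
  "rows": [
    [40, 0, 0, -1, 0, 0, 0],
    [40, 0, 0, 0, 0, 0, 0]
  ]
}}

```text
time_s: 5.58
tcp_pos: [0.5022, 0.1463, 0.0483]
ee_rot: [[0.0, -1.0, 0.001], [-1.0, -0.0, 0.0], [-0.0, -0.001, -1.0]]
wrist_force: [-1.8, -0.7, 3.6]
gripper_width: 0.672
gripper_force: 30.2
```

Call:
{"op": "drive_tool", "data": {
  "rows": [
    [40, 0, 0, -1, 0, 0, 0],
    [40, 0, 0, 0, 0, 0, 0]
  ]
}}

```text
time_s: 5.75
tcp_pos: [0.5021, 0.1463, 0.0482]
ee_rot: [[0.001, -1.0, 0.001], [-1.0, -0.001, 0.0], [-0.0, -0.001, -1.0]]
wrist_force: [-6.1, 0.4, 11.2]
gripper_width: 0.673
gripper_force: 30.2
```

Call:
{"op": "drive_tool", "data": {
  "rows": [
    [40, 0, 0, -1, 0, 0, 0],
    [40, 0, 0, 0, 0, 0, 0]
  ]
}}

```text
time_s: 5.92
tcp_pos: [0.5021, 0.1464, 0.0481]
ee_rot: [[0.001, -1.0, 0.001], [-1.0, -0.001, 0.0], [-0.0, -0.001, -1.0]]
wrist_force: [-8.1, 0.4, 16.8]
gripper_width: 0.678
gripper_force: 30.2
```

Call:
{"op": "drive_tool", "data": {
  "rows": [
    [40, 0, 0, 2, 0, 0, 0],
    [72, 0, 0, 0, 0, 0, 0],
    [80, 0, 0, 0, 0, 0, 0],
    [100, 0, 0, 0, 0, 0, 0],
    [100, 0, 0, 0, 0, 0, 0]
  ]
}}

```text
time_s: 6.33
tcp_pos: [0.5021, 0.146, 0.0473]
ee_rot: [[-0.0, -1.0, -0.0], [-1.0, 0.0, -0.0], [0.0, 0.0, -1.0]]
wrist_force: [-0.0, -0.5, -0.1]
gripper_width: 0.861
gripper_force: 0.0
```

Call:
{"op": "drive_tool", "data": {
  "rows": [
    [100, 0, 0, 5, 0, 0, 0],
    [100, 0, 0, 15, 0, 0, 0],
    [100, 0, 0, 25, 0, 0, 0],
    [100, 0, 0, 30, 0, 0, 0],
    [100, 0, 0, 30, 0, 0, 0]
  ]
}}

```text
time_s: 6.75
tcp_pos: [0.5016, 0.1457, 0.1535]
ee_rot: [[0.0, -1.0, -0.001], [-1.0, -0.0, -0.001], [0.001, 0.001, -1.0]]
wrist_force: [0.2, 1.4, -0.1]
gripper_width: 1.001
gripper_force: 0.0
```

Call:
{"op": "drive_tool", "data": {
  "rows": [
    [100, 0, 0, 35, 0, 0, -0.06],
    [100, 0, -20, 35, 0, 0, -0.08],
    [100, 0, -35, 20, 0, 0, -0.08],
    [100, 0, -35, 0, 0, 0, -0.08],
    [100, 0, -35, 0, 0, 0, 0]
  ]
}}

```text
time_s: 7.17
tcp_pos: [0.5024, 0.0202, 0.2449]
ee_rot: [[-0.297, -0.955, 0.004], [-0.955, 0.297, 0.002], [-0.003, -0.004, -1.0]]
wrist_force: [1.0, -0.9, -1.5]
gripper_width: 0.999
gripper_force: 0.0
```

Call:
{"op": "drive_tool", "data": {
  "rows": [
    [100, 0, -40, 0, 0, 0, 0],
    [100, 0, -40, 0, 0, 0, 0],
    [100, 0, -30, 0, 0, 0, 0],
    [100, 0, 0, 0, 0, 0, 0],
    [100, 0, 0, 0, 0, 0, 0]
  ]
}}

```text
time_s: 7.58
tcp_pos: [0.5017, -0.0905, 0.2426]
ee_rot: [[-0.299, -0.954, -0.0], [-0.954, 0.299, 0.0], [-0.0, 0.0, -1.0]]
wrist_force: [-0.5, 0.2, -0.7]
gripper_width: 0.997
gripper_force: 0.0
```

```bash
python3 look.py w2; python3 - <<'E'
from h import *
np.set_printoptions(precision=4,suppress=True)
s=sense();c=capture("wrist");W=world(c,st=s);A=W.reshape(-1,3);A=A[~np.isnan(A[:,0])]
L=A[(A[:,2]>.121)&(A[:,2]<.131)&(A[:,0]>.45)&(A[:,0]<.8)]
R=A[(A[:,2]>.155)&(A[:,2]<.172)&(A[:,0]>.4)&(A[:,0]<.56)&(A[:,1]<0)]
for yaw in (-17,-17.5,-18,-18.5):
    a=np.radians(yaw);X=np.array([np.cos(a),np.sin(a)]);Y=np.array([-np.sin(a),np.cos(a)])
    q=np.percentile
    print(yaw,"lid x",q(L[:,:2]@X,[.3,99.7]),"y",q(L[:,:2]@Y,[.3,99.7]),"rail x",q(R[:,:2]@X,[1,50,99]),"y",q(R[:,:2]@Y,[1,99]),R[:,2].max())
c=capture("scene");W=world(c)
for m in masks_of("tin",c)[:3]:
    p=W[m["region"]];p=p[~np.isnan(p[:,0])];print(m["p"],m["xy"],np.percentile(p,3,0),np.percentile(p,97,0))
E
```

```text
7.5833 [ 0.5017 -0.0905  0.2426] [-0.4926  0.2165 -0.7161]
lid ((617.3606567382812, -174.81277465820312), (243.46987915039062, 214.77865600585938), 72.48615264892578) 57263 [ 0.607  -0.2032  0.125 ]
rail 3390 [ 0.4817 -0.1523  0.1636] [ 0.4583 -0.2148  0.1501] [ 0.5271 -0.0668  0.167 ] -17.17628460796143
-17 lid x [0.5346 0.7442] y [-0.1052  0.1314] rail x [0.4984 0.5049 0.5172] y [-0.0646  0.0813] 0.16692128190295435
-17.5 lid x [0.5347 0.7445] y [-0.0997  0.1364] rail x [0.4985 0.5051 0.5174] y [-0.0601  0.0857] 0.16692128190295435
-18 lid x [0.5347 0.7449] y [-0.0945  0.1415] rail x [0.4984 0.505  0.5174] y [-0.0557  0.0901] 0.16692128190295435
-18.5 lid x [0.5344 0.7452] y [-0.0894  0.1466] rail x [0.4979 0.5049 0.5177] y [-0.0513  0.0946] 0.16692128190295435
0.9 [241.4, 242.9] [ 0.8128 -0.1331  0.0012] [ 0.8512 -0.0938  0.0555]
0.62 [416.2, 260.2] [0.4732 0.1216 0.001 ] [0.5307 0.1777 0.0754]
0.3 [310.6, 179.6] [ 0.4899 -0.318   0.1065] [ 0.7324 -0.013   0.1498]
```

Call:
{"op": "drive_tool", "data": {
  "rows": [
    [60, -8, -25, 0, 0, 0, -0.005],
    [60, -8, -24, 0, 0, 0, 0],
    [60, 0, 0, -25, 0, 0, 0],
    [60, 0, 0, -25, 0, 0, 0],
    [60, 0, 0, 0, 0, 0, 0]
  ]
}}

```text
time_s: 8.2
tcp_pos: [0.4829, -0.1369, 0.1883]
ee_rot: [[-0.3, -0.954, -0.009], [-0.954, 0.3, 0.002], [0.001, 0.009, -1.0]]
wrist_force: [-1.2, 0.4, -1.0]
gripper_width: 0.706
gripper_force: 0.0
```

Call:
{"op": "drive_tool", "data": {
  "rows": [
    [60, 0, 0, -15, 0, 0, 0],
    [60, 0, 0, -15, 0, 0, 0],
    [60, 0, 0, -4, 0, 0, 0],
    [60, 0, 0, 0, 0, 0, 0],
    [60, 0, 0, 0, 0, 0, 0]
  ]
}}

```text
time_s: 8.62
tcp_pos: [0.4868, -0.1376, 0.1596]
ee_rot: [[-0.299, -0.954, 0.001], [-0.954, 0.299, -0.001], [0.0, -0.001, -1.0]]
wrist_force: [0.7, 0.1, -0.3]
gripper_width: 0.603
gripper_force: 0.0
```

```bash
python3 look.py w3
```

```text
8.6167 [ 0.4868 -0.1376  0.1596] [ 0.6946  0.1327 -0.3022]
lid ((602.5140991210938, -205.63815307617188), (220.40638732910156, 204.8889923095703), 72.353515625) 69870 [ 0.5742 -0.241   0.1249]
rail 5512 [ 0.4751 -0.1649  0.1637] [ 0.4477 -0.2153  0.15  ] [ 0.5203 -0.0989  0.175 ] -14.536910354802723
```

View pics/w3.png

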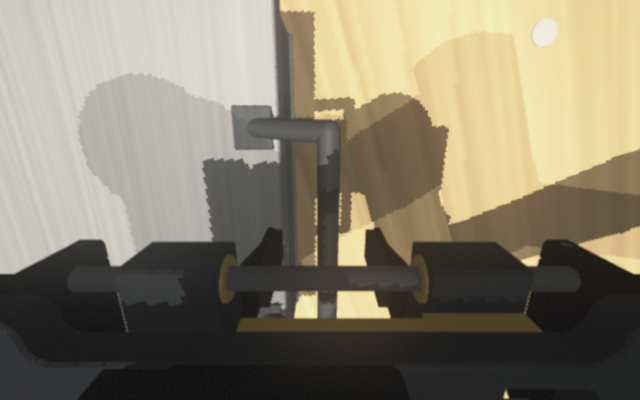

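The wrist view shows the rail (column about 328) running midway between the fingers (tips at about 275 and 370). I'll close on it.

Call:
{"op": "drive_tool", "data": {
  "rows": [
    [40, 0, 0, -1, 0, 0, 0],
    [20, 0, 0, 0, 0, 0, 0],
    [10, 0, 0, 0, 0, 0, 0],
    [0, 0, 0, 0, 0, 0, 0],
    [0, 0, 0, 0, 0, 0, 0]
  ]
}}

```text
time_s: 9.08
tcp_pos: [0.486, -0.138, 0.1578]
ee_rot: [[-0.3, -0.954, 0.0], [-0.954, 0.3, -0.0], [-0.0, -0.0, -1.0]]
wrist_force: [0.2, 0.1, -0.6]
gripper_width: 0.306
gripper_force: 0.0
```

Call:
{"op": "drive_tool", "data": {
  "rows": [
    [0, 0, 0, 0, 0, 0, 0],
    [0, 0, 0, 0, 0, 0, 0],
    [0, 0, 0, 0, 0, 0, 0]
  ]
}}

```text
time_s: 9.33
tcp_pos: [0.4846, -0.1377, 0.1573]
ee_rot: [[-0.301, -0.954, -0.003], [-0.954, 0.301, 0.001], [0.0, 0.003, -1.0]]
wrist_force: [-4.0, 2.6, 0.9]
gripper_width: 0.12
gripper_force: 29.8
```

Call:
{"op": "drive_tool", "data": {
  "rows": [
    [0, 2, -1, 12, 0, 0, 0],
    [0, 3, -1, 11.5, 0, 0, 0],
    [0, 3.5, -1, 11.5, 0, 0, 0],
    [0, 3.5, -1, 11, 0, 0, 0],
    [0, 0, 0, 0, 0, 0, 0]
  ]
}}

```text
time_s: 9.75
tcp_pos: [0.4968, -0.1418, 0.2037]
ee_rot: [[-0.301, -0.954, -0.003], [-0.954, 0.301, 0.001], [0.0, 0.004, -1.0]]
wrist_force: [-3.1, 0.5, -3.1]
gripper_width: 0.123
gripper_force: 30.1
```

Call:
{"op": "drive_tool", "data": {
  "rows": [
    [0, 4.5, -1.5, 11, 0, 0, 0],
    [0, 5, -1.5, 11, 0, 0, 0],
    [0, 5.5, -1.7, 10.5, 0, 0, 0],
    [0, 6, -1.8, 10.2, 0, 0, 0],
    [0, 0, 0, 0, 0, 0, 0]
  ]
}}

```text
time_s: 10.17
tcp_pos: [0.5184, -0.1487, 0.2468]
ee_rot: [[-0.3, -0.954, -0.002], [-0.954, 0.3, -0.0], [0.001, 0.002, -1.0]]
wrist_force: [-5.3, 0.9, 0.5]
gripper_width: 0.124
gripper_force: 29.7
```

```bash
cat > ang.py <<'E'
from h import *
s=sense();p=np.array(s["tcp_pos"]);a=np.radians(-17.5);X=np.array([np.cos(a),np.sin(a)])
rx=p[:2]@X-.7415;rz=p[2]-.120
th=np.arctan2(rz,-rx)-np.arctan2(.04,.236)
print(s["time_s"],p,"theta",th,"r",np.hypot(rx,rz),"exp",np.hypot(.236,.04),s["wrist_force"],s["moment"],s["gripper_width"],s["gripper_force"])
E
python3 ang.py
```

```text
10.1667 [ 0.51836323 -0.14866627  0.24675608] theta 0.39156070134382137 r 0.23883536675994052 exp 0.23936582880603488 [-5.33288452  0.91522129  0.48244702] [0.30238109 1.61705285 0.00627462] 0.12381748446875168 29.70538392663002
```

Call:
{"op": "drive_tool", "data": {
  "rows": [
    [0, 6.5, -2, 10, 0, 0, 0],
    [0, 6.8, -2.2, 9.6, 0, 0, 0],
    [0, 7.4, -2.3, 9.2, 0, 0, 0],
    [0, 7.6, -2.4, 9, 0, 0, 0],
    [0, 0, 0, 0, 0, 0, 0]
  ]
}}

```text
time_s: 10.58
tcp_pos: [0.5488, -0.1583, 0.2847]
ee_rot: [[-0.3, -0.954, 0.003], [-0.954, 0.3, -0.002], [0.001, -0.003, -1.0]]
wrist_force: [-1.1, -2.6, -1.9]
gripper_width: 0.123
gripper_force: 29.9
```

Call:
{"op": "drive_tool", "data": {
  "rows": [
    [0, 8.2, -2.6, 8.4, 0, 0, 0],
    [0, 8.5, -2.7, 8, 0, 0, 0],
    [0, 0, 0, 0, 0, 0, 0]
  ]
}}

```text
time_s: 10.83
tcp_pos: [0.5657, -0.1636, 0.3001]
ee_rot: [[-0.301, -0.954, 0.003], [-0.954, 0.301, -0.002], [0.001, -0.003, -1.0]]
wrist_force: [1.7, -3.4, -4.4]
gripper_width: 0.117
gripper_force: 30.0
```

```bash
python3 ang.py; python3 - <<'E'
from h import *
save(capture("side"),"side1")
E
```

```text
10.8333 [ 0.56569205 -0.16361705  0.30009392] theta 0.6993436253436766 r 0.2361744942325713 exp 0.23936582880603488 [ 1.70885206 -3.42208112 -4.42990135] [-0.99499542 -0.20875474 -0.01332621] 0.11682026649519071 30.037808418273926
```

View pics/side1.png

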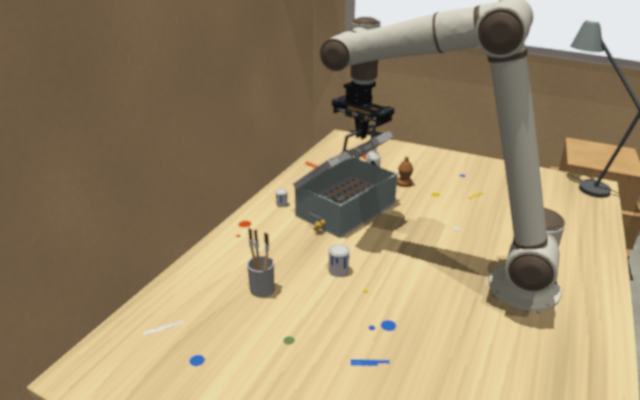

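The side view shows the lid raised in the grip at (365,150), the tin upright on the bench at (339,260), and the jar (261,275) and finial (405,170) undisturbed. I'll go on past the balance point.

Call:
{"op": "drive_tool", "data": {
  "rows": [
    [0, 8.2, -2.6, 6.8, 0, 0, 0],
    [0, 8.4, -2.6, 6.4, 0, 0, 0],
    [0, 8.5, -2.7, 6, 0, 0, 0],
    [0, 8.5, -2.7, 5.6, 0, 0, 0],
    [0, 0, 0, 0, 0, 0, 0]
  ]
}}

```text
time_s: 11.3
tcp_pos: [0.5991, -0.1742, 0.3227]
ee_rot: [[-0.301, -0.954, 0.0], [-0.954, 0.301, -0.001], [0.001, -0.0, -1.0]]
wrist_force: [3.3, -5.9, -8.5]
gripper_width: 0.115
gripper_force: 30.3
```

Call:
{"op": "drive_tool", "data": {
  "rows": [
    [0, 0, 0, 0, 0, 0, 0],
    [0, 0, 0, 0, 0, 0, 0],
    [0, 0, 0, 0, 0, 0, 0]
  ]
}}

```text
time_s: 11.55
tcp_pos: [0.5977, -0.1738, 0.3219]
ee_rot: [[-0.301, -0.954, -0.002], [-0.954, 0.301, -0.0], [0.0, 0.002, -1.0]]
wrist_force: [2.6, -5.1, -9.2]
gripper_width: 0.116
gripper_force: 30.3
```

```bash
cat >> ang.py <<'E'
Y=np.array([-X[1],X[0]])
for n in ("scene","side"):
    A=world(capture(n)).reshape(-1,3);A=A[~np.isnan(A[:,0])]
    x=A[:,:2]@X-.7415;y=A[:,:2]@Y-.0128;z=A[:,2]-.12
    b=np.arctan2(z,-x);k=(x<-.05)&(np.hypot(x,z)<.2)&(abs(y)<.15)&(abs(b-th)<.12)&(z>.03)
    Q=np.c_[x,y,z][k]
    if len(Q)<50: continue
    for _ in range(3):   # plane fit z=a+bx+cy
        sol=np.linalg.lstsq(np.c_[np.ones(len(Q)),Q[:,:2]],Q[:,2],rcond=None)[0]
        e=abs(Q[:,2]-np.c_[np.ones(len(Q)),Q[:,:2]]@sol);Q=Q[e<max(.004,np.median(e)*2)]
    print(n,len(Q),"lid plane angle",np.arctan(-sol[1]),"off",sol)
E
python3 ang.py
```

```text
11.55 [ 0.59765071 -0.17376795  0.3219157 ] theta 0.8693995043966748 r 0.23450430115915846 exp 0.23936582880603488 [ 2.58988315 -5.0987246  -9.17794795] [-1.48886237 -0.95107783 -0.02703877] 0.11566548112246017 30.315178334712982
scene 2471 lid plane angle 0.8943266617986297 off [ 0.00466075 -1.2455797   0.00178141]
side 271 lid plane angle 0.868417259245075 off [ 1.09604445e-03 -1.18152550e+00  1.45244379e-02]
```

Call:
{"op": "drive_tool", "data": {
  "rows": [
    [0, -5.6, 1.7, -3.5, 0, 0, 0],
    [0, -5.5, 1.7, -3.7, 0, 0, 0],
    [0, -5.5, 1.7, -3.9, 0, 0, 0],
    [0, -5.4, 1.7, -4.1, 0, 0, 0],
    [0, -5.4, 1.7, -4.3, 0, 0, 0]
  ]
}}

```text
time_s: 12.07
tcp_pos: [0.5715, -0.1654, 0.3038]
ee_rot: [[-0.301, -0.954, 0.005], [-0.954, 0.301, -0.001], [-0.0, -0.005, -1.0]]
wrist_force: [5.1, -5.0, -5.8]
gripper_width: 0.113
gripper_force: 30.1
```

Call:
{"op": "drive_tool", "data": {
  "rows": [
    [0, -5.3, 1.7, -4.5, 0, 0, 0],
    [0, 0, 0, 0, 0, 0, 0],
    [0, 0, 0, 0, 0, 0, 0],
    [0, 0, 0, 0, 0, 0, 0],
    [0, 0, 0, 0, 0, 0, 0]
  ]
}}

```text
time_s: 12.48
tcp_pos: [0.566, -0.1635, 0.2994]
ee_rot: [[-0.301, -0.954, 0.003], [-0.954, 0.301, -0.001], [-0.0, -0.003, -1.0]]
wrist_force: [5.0, -5.2, -7.6]
gripper_width: 0.114
gripper_force: 30.2
```

```bash
python3 ang.py;python3 ang.py
```

```text
12.4833 [ 0.5660126  -0.16348788  0.2994433 ] theta 0.6984204861853344 r 0.23550581973094217 exp 0.23936582880603488 [ 5.02787776 -5.1807292  -7.58367997] [-1.39809511 -1.51001629 -0.03654468] 0.1140555888642035 30.227130353450775
scene 3181 lid plane angle 0.7251239936745831 off [ 0.00452572 -0.88617452  0.00095823]
12.5833 [ 0.56602915 -0.16347769  0.29942532] theta 0.6984121846028276 r 0.23548388246741153 exp 0.23936582880603488 [ 3.59259129 -4.71141085 -7.04411126] [-1.39677383 -1.48757229 -0.02937284] 0.1145126802479274 30.22473692893982
scene 3159 lid plane angle 0.7240190730211883 off [ 0.0047282  -0.88420383  0.00118076]
```

```bash
python3 -c "
from station import *
print(finish_job())"
```

```text
the job is handed in; nothing more can be done
None
```

I handed the job in with the gripper holding the lid still at about 0.71 rad, roughly 5 degrees below the balance point, after raising it to about 0.88 rad and easing it back. The tin stands upright on the bench clear of the tank, and I touched nothing else; the hand-in gave no verdict.

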